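Load the tape stand, then draw the marker and hold it level over the roll

ROBOT

A 6-joint arm with a two-finger parallel gripper is mounted at the origin on a cart in front of the work surface, level with it; the furniture and walls round the work are solid. World frame = base frame: x ahead of the robot, y to its left, z up, the work surface at z = 0. Lengths are in mm, angles in rad, forces in N, time in s.
With the tool pointing down it reaches from about 275 to 1000 mm from the base axis. Payload 8.4 kg.
Tool frame: the origin (TCP) lies at the very end of the fingers, on their centre line; the grasp point (between the pads) lies 19 mm behind it (r.pinch_z is the distance from the TCP to the grasp point, in mm); z points along the fingers, y is the line along which they close (so a half turn about z gives the same grasp; the last joint's range is limited). The gripper opens to 85 mm and grips with 20 to 120 N. Pads are 22 mm wide; open, the fingers measure 114 mm over their backs; the gripper's body (76 mm by 85 mm) begins 54 mm behind the grasp point. The pads swing forward as they close: fully open they stand 13 mm farther back than shut.
Start: joints at [-1.306, 0.353, 1.633, -0, 1.155, -0.002], TCP at [164.777, -602.89, 207.981] pointing down, gripper open.
Joint ranges: [-2.63, 2.63], [-0.92, 2.1], [0.06, 2.66], [-1.3, 4.44], [0, 2.69], [-3.02, 3.02]. Speed limits (rad/s): [2.22, 2.22, 2.79, 3.14, 3.14, 3.14].

INTERFACE

Orientations are given as [roll, pitch, yaw] about the fixed x, y, z axes, in that order (R = Rz(yaw) Ry(pitch) Rx(roll)).
In Python, from rig import r gives the robot as it stands.
- The arm moves only by the tool carry_out, never from a script. Its argument "series" is a list of rows, each a list of 7 numbers: the turn, a rotation vector about the tool's x, y, z as a fraction of full scale, then the shift along the tool's x, y, z as a fraction of full scale, then the gripper command: -1 is fully open, 1 is shut, values between are in proportion. A call has 1 to 8 rows; each row is the pose to reach, as a shift and turn from the pose commanded when the call began, along the tool's axes at that moment, turning the shorter way round; what a row does not reach only later rows make up. Full scale, the value 1, is 0.25 m for a shift and pi rad for a turn. A row lasts 1/8 s, in which the tool goes at most 62.5 mm and 10.7 degrees, less where a joint would pass 70% of its speed; a pose out of reach is approached as far as the arm can. A call with a number of a shift or a turn outside -1 to 1 is refused whole. A call with a gripper value outside its range is refused whole. The fingers move at their own pace and stop on an object; "force" is the grip in N (left out, the last holds). Time passes only in rows, so rows that repeat a pose let the fingers close. It gives the time, the measured TCP pose, the force, the opening and the grip force at its end, in the units of the state.
- r.sense(): the state, without advancing time (a new reading comes with each control period).
- r.grab_frame(name): name is "side" or "top" or "wrist"; returns the picture (480x640x3 uint8, red, green, blue); there is no depth.
- r.get_calibration(name): a dict with "K" (3x3 intrinsics, pixels), "distortion" ([k1, k2, p1, p2, k3] as OpenCV has them; the pictures are not rectified), "pose" (4x4, takes a point from camera to world coordinates). Camera axes: x right, y up, looking along -z (the intrinsics and any distortion apply to the point x, -y, -z); pixel columns grow to the right and rows downward; lengths in mm; the calibration is good to about 2 mm. A picture is of the moment at which its call begins: read the wrist's pose just before it. get_calibration takes no time and is no camera call; for the wrist camera it gives the pose at the moment of the call.
- r.sign_off(): hands the job in; it is judged then, once.
Trained networks look in the newest picture that a camera, given by its name, has taken for a name from the list of things; names that differ only in an ending like _2 or _b are one class to them, and where a whole thing is asked for, a point or a joint stands for the part that bears it (a point fixed in the world has none). Each returns a list of dicts, best first, with "score" (0 to 1); they miss things now and then, are a little off and sometimes report something else, mostly with a low value. They report only what shows in the picture. A call takes as long as a camera call. They do not tell look-alikes from the thing itself.
- r.silhouettes(camera, label): "region" (480x640 bool, what is visible of it) and "position" ([row, column] in pixels, amid what is visible of it).
The state is a dict: "clock": time; "qpos": joint angles; "qvel": joint speeds; "joint_efforts": joint torques, N m; "eef_pos": TCP position; "tcp_rot": TCP orientation; "contact_force": force on the tool from outside, world axes, zero at the start; "wrist_torque": the same for the moment, N m; "opening": opening from 0.0 (shut) to 1.0 (fully open); "grasp_force": force on a finger pad.
Only numpy, scipy, OpenCV 4.12 (cv2) and the standard library are available. Lean on these libraries where they do the work, as an engineer would, in place of code of your own. Each camera call takes 0.05 s, during which the arm holds its last target. There are 200 camera calls.

TASK

Put the roll of blue tape flat onto the upright spindle of the tape stand, fully home on its seat, and let go of it. Then draw the marker out of its leaning well and turn it level, and finish while still holding it there in the gripper, level and still, with its middle over the roll and at least 10 cm above the roll, ready to label it. Leave the flat wafer shipper, the clear dish and the screwdriver alone.

Things in the scene. Friction and masses are not known exactly. Their poses are not given: they have to be found in the camera images.
- tape_center (a point): Centre (half-way up) of the loose roll of blue clean-room tape, a ring 69 mm in outer diameter and 19 mm high with a hole about 40 mm wide; it starts lying flat on the bench, its z axis up. Grip it across its outer diameter. About 80 g.
- spindle_seat (a point): On the vertical axis of the fixed tape stand, at the top of its seat, 22 mm above the bench: the roll's underside rests here when home. Below: aluminium seat 52 mm wide, 14 mm high, on a dark round foot 100 mm wide, 8 mm thick. Above: aluminium spindle 32 mm wide and 32 mm high, bevelled at its top.
- marker_center (a point): Mid-length point on the axis of the loose marker: off-white barrel, black cap, 130 mm long, 13 mm thick, 30 g. y axis: along it, from cap to tail. It starts cap down in the well, leaning about 40 degrees towards the well's -x (roughly the robot); it is drawn out along its +y. Its top 80 mm stand clear: grip 30 to 40 mm above its centre, from above, fingers on either side of the plane of lean.
- well_mouth (a point): Centre of the mouth of the square blue well (27 mm wide outside, 17 inside, 43 deep) on the fixed marker stand (grey base plate 110 x 70 x 8 mm), which stands on a 6 mm high drain tray; about 58 mm above the bench. z axis vertical; x axis level; the well's axis leans 35 degrees from z towards -x.
- shipper: Flat round off-white wafer shipper, 71 x 64 x 11 mm, loose on the bench behind the work; origin at the centre of its underside. To be left alone.
- dish: Clear round dish, 60 mm wide, 15 mm high, loose on the bench behind the work; origin at the centre of its underside. To be left alone.
- driver: Screwdriver with an orange handle, 140 mm long, 15 mm thick, lying loose on the bench behind the work; origin at the centre of its underside. To be left alone.
- tape_roll: The same roll of tape; this origin is at the centre of its underside.
- marker: The same marker; this origin is 6.5 mm from the marker's axis, at mid-length.
- marker_stand: The marker stand; origin under its base plate, x axis as for the well's mouth.
Not all that is in view belongs to the job. There is more than one size of the tape_roll; the job needs the larger.

How it is judged (in metres and radians):
On the way, in this order (a step that is already met when the one before it is completed fails the run):
1. the roll is home on the spindle and let go (horizontal distance between tape_center and spindle_seat below 0.008 m and z of tape_center in the frame of spindle_seat between 0.006 and 0.0135 m and angle between tape_center's own z axis and vertical below 0.1 rad and contact force between the fingers and tape_roll below 0.1 N), for 0.3 s.
2. the marker is out of its well, held in the fingers, the roll still home (all of step 1 and distance between marker_center and well_mouth above 0.075 m and height (world z) of marker_center above 0.1 m and contact force between the fingers and marker above 0.5 N), for 0.2 s.
At the end, for the whole second after the job is handed in: Fingers alone hold the marker, still, within 15 degrees of level, its centre over 0.135 m above the bench and within 60 mm (level) of the spindle axis; the roll rests untouched and flat (0.1 rad) on the seat, within 8 mm of the axis, its centre 6 to 13.5 mm above the seat (all of step 1 and angle between marker_center's own y axis and vertical between 1.309 and 1.833 rad and height (world z) of marker_center above 0.135 m and horizontal distance between marker_center and spindle_seat below 0.06 m and contact force between the fingers and marker above 0.5 N and contact force between marker and tape_roll below 0.05 N and contact force between marker and marker_stand below 0.05 N and linear speed of each of marker, tape_roll below 0.03 m/s); the arm keeps its last pose, push and grip.
It fails at once if the wafer shipper is pushed more than 30 mm (distance of shipper from where it was at the start of the episode above 0.03 m).
It fails at once if the clear dish is pushed more than 30 mm (distance of dish from where it was at the start of the episode above 0.03 m).
It fails at once if the screwdriver is pushed more than 30 mm (distance of driver from where it was at the start of the episode above 0.03 m).
It also fails if it takes over 58 s, if anything falls off the work surface, if the arm or the gripper's body presses on something with over 40 N, if the wrist force passes 120 N, or if a joint passes its speed limit or range.

## Working session

There is one attempt and no reset: what is moved stays moved. The work goes in short steps, Python scripts to look and compute and a tool call to move; the robot and the scene stay as the last step left them, time stands still between calls to the robot, and variables do not carry over. Pictures are saved under pics/ and viewed, at most 13 in all, crops included, and the job is handed in when it is done.

Besides the shell and the picture viewer there is one more tool, called after "Emit:" as name([rows], argument=value, ...), one row to a line, values as JSON. carry_out: Moves the arm, as the interface text tells. Its arguments: {"type":"object","properties":{"series":{"type":"array"},"force":{"type":"number"}},"required":["series"]}

```bash
mkdir -p pics; cat > h.py <<'E'
import numpy as np, cv2
from rig import r
def cal(n):
    c=r.get_calibration(n); return np.array(c["K"],float),np.array(c["distortion"],float),np.array(c["pose"],float)
def ray(c,uv):
    K,d,P=c
    p=cv2.undistortPoints(np.array([[uv]],float),K,d)[0,0]
    v=P[:3,:3]@np.array([p[0],-p[1],-1.]); return P[:3,3],v/np.linalg.norm(v)
def onz(c,uv,z):
    o,v=ray(c,uv); return o+v*(z-o[2])/v[2]
def tri(rays):
    A=np.zeros((3,3));b=np.zeros(3)
    for o,v in rays:
        M=np.eye(3)-np.outer(v,v);A+=M;b+=M@o
    return np.linalg.solve(A,b)
def proj(c,X):
    K,d,P=c
    q=(np.asarray(X,float).reshape(-1,3)-P[:3,3])@P[:3,:3]
    q=q*[1,-1,-1]
    return cv2.projectPoints(q,np.zeros(3),np.zeros(3),K,d)[0][:,0]
def save(n,f,box=None,s=1):
    im=r.grab_frame(n)
    if box: x0,y0,x1,y1=box; im=im[y0:y1,x0:x1]
    im=cv2.resize(im,None,fx=s,fy=s,interpolation=cv2.INTER_CUBIC)
    cv2.imwrite("pics/"+f,im[:,:,::-1])
E
python3 - <<'E'
from h import *
a=r.grab_frame("side");b=r.grab_frame("top")
cv2.imwrite("pics/s0.png",a[:,:,::-1]);cv2.imwrite("pics/t0.png",b[:,:,::-1])
for n in("side","top"):
    c=cal(n);print(n,c[0].round(1).tolist(),c[2].round(3).tolist())
    for l in("tape_roll","spindle_seat","marker","marker_stand","well_mouth","tape_center"):
        try:
            for x in r.silhouettes(n,l)[:4]:
                p=x["position"];print(l,round(x["score"],2),np.round(p,1),x["region"].sum(),onz(c,(p[1],p[0]),10).round())
        except Exception as e: print(l,e)
E
```

```text
side [[455.0, 0.0, 323.0], [0.0, 455.0, 241.1], [0.0, 0.0, 1.0]] [[0.974, 0.084, -0.21, 389.644], [-0.226, 0.381, -0.897, -957.316], [0.004, 0.921, 0.39, 478.53], [0.0, 0.0, 0.0, 1.0]]
tape_roll 0.71 [258.3 257.4] 247 [463.  51.  10.]
tape_roll 0.66 [258.9 294.9] 432 [551.  28.  10.]
spindle_seat 0.58 [236.3 251.6] 607 [461. 194.  10.]
marker 0.8 [304.  278.8] 349 [ 483. -173.   10.]
marker_stand 0.71 [338.4 298. ] 1812 [ 500. -297.   10.]
well_mouth 0.83 [336.9 296.9] 1843 [ 499. -292.   10.]
well_mouth 0.35 [259.9 296.7] 466 [554.  21.  10.]
tape_center 0.74 [263.5 296.7] 447 [550.   1.  10.]
tape_center 0.52 [261.2 259.2] 247 [465.  33.  10.]
top [[583.8, 0.0, 311.2], [0.0, 583.8, 241.4], [0.0, 0.0, 1.0]] [[-0.02, 0.986, -0.163, 403.388], [-1.0, -0.02, 0.002, -6.15], [-0.002, 0.163, 0.987, 1117.798], [0.0, 0.0, 0.0, 1.0]]
tape_roll 0.87 [256.4 283.9] 695 [559.  45.  10.]
tape_roll 0.59 [308.6 273.1] 439 [460.  66.  10.]
spindle_seat 0.82 [304.3 206.8] 2155 [470. 192.  10.]
spindle_seat 0.74 [281.1 462.8] 1894 [ 504. -295.   10.]
marker 0.69 [297.1 481. ] 273 [ 474. -327.   10.]
marker_stand 0.56 [281.  463.6] 1776 [ 505. -296.   10.]
well_mouth 0.67 [281.6 463. ] 1869 [ 504. -295.   10.]
tape_center 0.92 [300.4 276. ] 437 [475.  61.  10.]
tape_center 0.56 [251.2 293.9] 866 [568.  26.  10.]
```

View pics/s0.png

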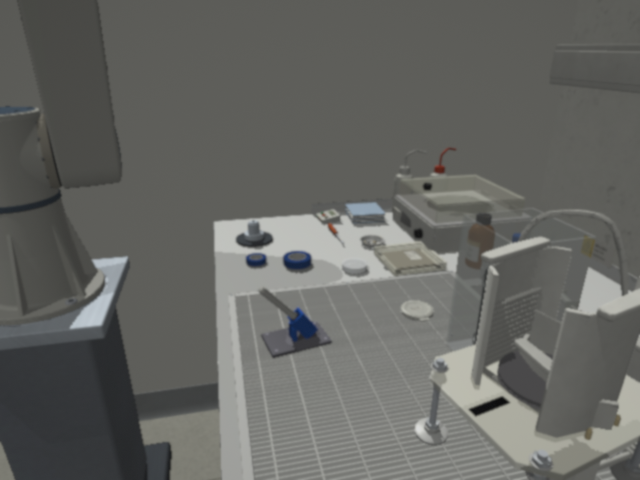

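View pics/t0.png

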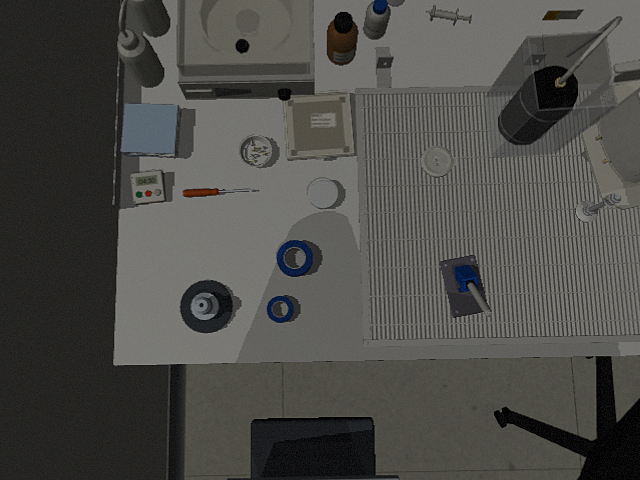

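The side view shows the large roll at (297,260), the small roll at (256,259), the stand at (254,235) and the marker at (279,303). In the top view, the things that could be taken for the roll are the large blue roll (295,258), the small blue roll (281,309), and the grey lid (258,151) and white lid (322,193). I choose the large roll at (295,258). The stand is at (206,305) and the marker runs from (467,280) to (489,311).

```bash
cat > m1.py <<'E'
from h import *
c=cal("top");im=r.grab_frame("top");cs=cal("side");ims=r.grab_frame("side")
def comps(im,t=25,mn=60):
    b=((im[...,2].astype(int)-im[...,0])>t).astype(np.uint8)
    n,l,s,ce=cv2.connectedComponentsWithStats(b)
    return [(l==i,s[i],ce[i]) for i in range(1,n) if s[i][4]>mn]
for nm,I,C in(("top",im,c),("side",ims,cs)):
    for m,s,ce in comps(I,40):
        ct,_=cv2.findContours(m.astype(np.uint8),cv2.RETR_EXTERNAL,cv2.CHAIN_APPROX_NONE)
        P=np.array([onz(C,p,10) for p in ct[0][:,0].astype(float)])[:,:2]
        (x,y),(w,h),a=cv2.minAreaRect(P.astype(np.float32))
        print(nm,s,ce.round(1),"rect",round(x),round(y),round(w),round(h), onz(C,ce,10).round(1))
# spindle: foot disc dark, ring fit in top
hsv=im[285:325,0:0]
fo=r.silhouettes("top","spindle_seat")[0]["region"].astype(np.uint8)
ct=max(cv2.findContours(fo,cv2.RETR_EXTERNAL,cv2.CHAIN_APPROX_NONE)[0],key=len)
P=np.array([onz(c,p,5) for p in ct[:,0].astype(float)])[:,:2].astype(np.float32)
print("foot",cv2.fitEllipse(P),cv2.minEnclosingCircle(P))
ms=[x for x in r.silhouettes("top","marker")];ss=[x for x in r.silhouettes("side","marker")]
for C,q in((c,ms[0]),(cs,ss[0])):
    ys,xs=np.nonzero(q["region"]);X=np.c_[xs,ys].astype(float);vx=np.linalg.svd(X-X.mean(0),full_matrices=False)[2][0]
    t=(X-X.mean(0))@vx;print("marker",X.mean(0).round(1),(X.mean(0)+vx*np.percentile(t,1)).round(1),(X.mean(0)+vx*np.percentile(t,99)).round(1))
a=cv2.resize(im[225:335,170:340],None,fx=3.,fy=3.,interpolation=cv2.INTER_CUBIC)
b=cv2.resize(im[240:330,420:510],None,fx=330/90,fy=330/90,interpolation=cv2.INTER_CUBIC)[:, :280]
cv2.imwrite("pics/c1.png",np.hstack([a,b])[:,:,::-1])
E
python3 m1.py
```

```text
top [373   0  14  11 121] [379.6   4.4] rect 1077 -158 27 22 [1078.3 -158.6   10. ]
top [277 240  35  36 568] [294.2 257.8] rect 556 26 65 68 [555.6  25.1  10. ]
top [455 265  23  27 377] [464.5 276.4] rect 511 -301 48 41 [ 513.3 -298.4   10. ]
top [267 296  26  26 291] [279.7 308.7] rect 460 54 47 47 [459.2  53.9  10. ]
side [284 252  26  14 138] [296.9 259.4] rect 555 30 74 61 [555.   23.9  10. ]
side [247 255  18   9  61] [255.5 259.9] rect 458 46 43 41 [457.4  42.3  10. ]
side [289 308  27  33 462] [301.  325.3] rect 507 -248 50 98 [ 512.8 -257.6   10. ]
foot ((466.73150634765625, 194.00021362304688), (97.66354370117188, 100.29373168945312), 162.4435577392578) ((466.0931396484375, 194.35877990722656), 51.05055618286133)
marker [479.2 298.3] [468.  281.4] [490.  314.7]
marker [277.9 302.9] [260.2 288.6] [296.  317.5]
```

View pics/c1.png

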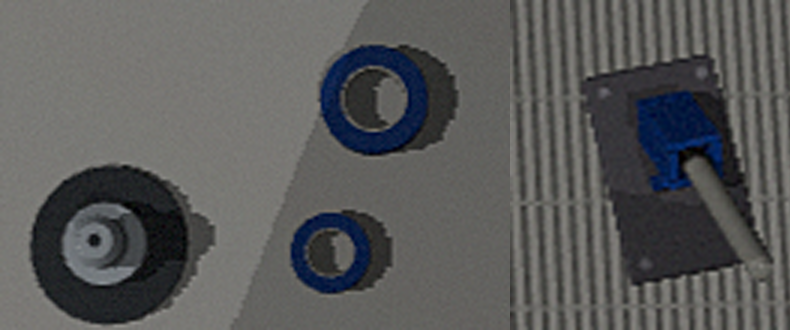

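The crop confirms the choice. In the top view the large blue ring is at (295,258), the smaller one at (280,309), the spindle's top at about (202,305), and the marker leans out of the blue well to the lower right.

```bash
cat >> h.py <<'E'
from scipy.spatial.transform import Rotation as Ro
def rot(rpy): return Ro.from_euler("xyz",rpy)
def go(pos,R):
    s=r.sense();R0=rot(s["tcp_rot"])
    d=R0.inv().apply(np.array(pos,float)-s["eef_pos"])/250
    w=(R0.inv()*R).as_rotvec()/np.pi
    print("turn",w.round(4).tolist(),"shift",d.round(4).tolist(),"rows>=",np.linalg.norm(d)*250/62.5, np.degrees(np.linalg.norm(w)*np.pi)/10.7)
def R_of(yvec,zvec):
    z=np.array(zvec,float);z/=np.linalg.norm(z);y=np.array(yvec,float);y-=z*(y@z);y/=np.linalg.norm(y)
    return Ro.from_matrix(np.c_[np.cross(y,z),y,z])
E
python3 - <<'E'
from h import *
s=r.sense();print(s["clock"],s["eef_pos"],s["tcp_rot"]);print(rot(s["tcp_rot"]).as_matrix().round(2).tolist())
c,cs=cal("top"),cal("side")
P,D,_=cal("wrist")[2],0,0
print("wristcam in tool", (rot(s["tcp_rot"]).as_matrix().T@(P[:3,3]-s["eef_pos"])).round(1),(rot(s["tcp_rot"]).as_matrix().T@P[:3,:3]).round(2).tolist())
for a,b in(((490,314.7),(260.2,288.6)),((468,281.4),(296,317.5))): print(tri([ray(c,a),ray(cs,b)]).round(1))
for y in((0,1,0),(0,-1,0)): go((556,26,200),R_of(y,(0,0,-1)))
E
```

```text
0.95 [ 164.78745049 -602.90868033  207.99362517] [3.14157495e+00 7.37958845e-06 2.66816439e-01]
[[0.96, 0.26, -0.0], [0.26, -0.96, -0.0], [-0.0, 0.0, -1.0]]
wristcam in tool [  67.2    1.  -165.4] [[-0.0, 0.96, 0.27], [1.0, 0.0, 0.0], [0.0, 0.27, -0.96]]
[ 437.4 -307.7  122.5]
[ 499.  -293.2   51. ]
turn [-0.0, 0.0, -0.9151] shift [2.1728, -2.014, 0.0319] rows>= 11.851208587888374 15.393695711613105
turn [0.0, 0.0, 0.0849] shift [2.1728, -2.014, 0.0319] rows>= 11.851208587888374 1.4287341986655289
```

Emit:
carry_out([
  [0,0,0.085,1,-0.93,0,-1],
  [0,0,0.085,1,-0.93,0,-1],
  [0,0,0.085,1,-0.93,0,-1],
  [0,0,0.085,1,-0.93,0,-1],
  [0,0,0.085,1,-0.93,0,-1],
  [0,0,0.085,1,-0.93,0,-1],
], force=40)

```text
clock: 1.7
eef_pos: [345.7, -310.2, 208.2]
tcp_rot: [-3.141, -0.0, 0.002]
contact_force: [-0.2, -0.3, 0.7]
opening: 0.996
grasp_force: 0.0
```

```bash
python3 - <<'E'
from h import *
print(r.sense()["eef_pos"]);go((535,26,208),R_of((0,-1,0),(0,0,-1)))
E
```

```text
[ 345.66870943 -310.24514942  208.19765481]
turn [-0.0001, -0.0001, 0.0005] shift [0.7596, -1.3437, 0.0014] rows>= 6.174158837790466 0.009502968677423828
```

Emit:
carry_out([
  [0,0,0,0.6,-1,0,-1],
  [0,0,0,0.6,-1,0,-1],
  [0,0,0,0.6,-1,0,-1],
  [0,0,0,0.6,-1,0,-1],
  [0,0,0,0.6,-1,0,-1],
  [0,0,0,0.6,-1,0,-1],
])

```text
clock: 2.45
eef_pos: [495.9, -60.5, 208.1]
tcp_rot: [-3.141, -0.001, 0.003]
contact_force: [-0.3, -0.1, 0.2]
opening: 1.001
grasp_force: 0.0
```

```bash
python3 - <<'E'
from h import *
print(r.sense()["eef_pos"]);go((535,26,208),R_of((0,-1,0),(0,0,-1)))
E
```

```text
[495.93687473 -60.52044319 208.05723463]
turn [-0.0001, -0.0002, 0.0011] shift [0.1574, -0.3456, 0.0004] rows>= 1.5188811141951544 0.018410498714751596
```

Emit:
carry_out([
  [0,0,0,0.16,-0.345,0,-1],
  [0,0,0,0.16,-0.345,0,-1],
  [0,0,0,0.16,-0.345,0,-1],
  [0,0,0,0.16,-0.345,0,-1],
])

```text
clock: 2.95
eef_pos: [534.0, 22.5, 207.8]
tcp_rot: [3.141, 0.001, -0.0]
contact_force: [0.3, 0.6, -0.2]
opening: 1.001
grasp_force: 0.0
```

```bash
cat > w.py <<'E'
from h import *
import sys
f=sys.argv[1]
c=cal("wrist");im=r.grab_frame("wrist");cv2.imwrite("pics/"+f,im[:,:,::-1])
print(r.sense()["eef_pos"],r.sense()["tcp_rot"])
b=((im[...,2].astype(int)-im[...,0])>35).astype(np.uint8)
b=cv2.morphologyEx(b,cv2.MORPH_OPEN,np.ones((3,3),np.uint8))
for t in cv2.findContours(b,cv2.RETR_EXTERNAL,cv2.CHAIN_APPROX_NONE)[0]:
    if len(t)<60: continue
    out=[]
    for z in (0,19):
        P=np.array([onz(c,p,z) for p in t[:,0].astype(float)])[:,:2].astype(np.float32)
        e=cv2.fitEllipse(cv2.convexHull(P));out.append((np.round(e[0],1).tolist(),np.round(e[1],1).tolist()))
    print(cv2.boundingRect(t),out)
E
python3 w.py w1.png
```

```text
[534.04772707  22.26821349 207.89442807] [ 3.14116510e+00  6.04669998e-04 -1.03667019e-03]
(259, 260, 55, 54) [([454.8, 55.1], [51.0, 54.3]), ([462.3, 53.4], [48.4, 51.5])]
(277, 142, 82, 82) [([552.6, 25.2], [71.4, 71.5]), ([555.1, 25.0], [67.8, 67.8])]
```

View pics/w1.png

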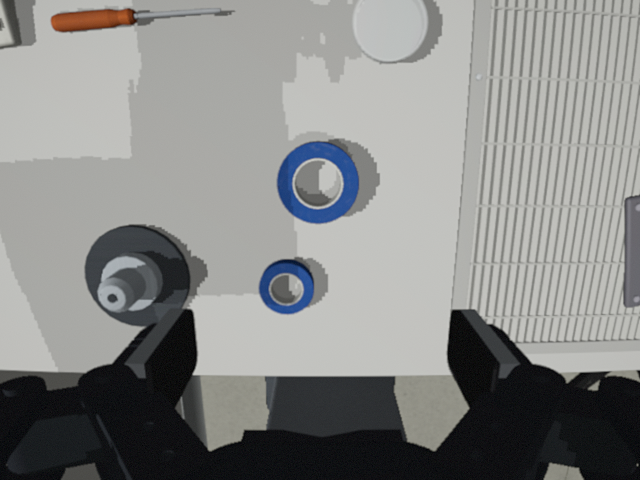

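The wrist view shows the large roll at (318,182), the small roll at (287,287), and the stand's foot around (137,275) with the spindle's top at (112,297).

```bash
cat > sp.py <<'E'
from h import *
c=cal("wrist");im=r.grab_frame("wrist")
for q in r.silhouettes("wrist","spindle_seat")[:2]:
    m=q["region"].astype(np.uint8);t=max(cv2.findContours(m,cv2.RETR_EXTERNAL,cv2.CHAIN_APPROX_NONE)[0],key=len)
    P=np.array([onz(c,p,8) for p in t[:,0].astype(float)])[:,:2].astype(np.float32)
    print(q["score"],cv2.boundingRect(t),cv2.fitEllipse(cv2.convexHull(P)))
# model overlay
def circ(x,y,z,rr): 
    a=np.linspace(0,2*np.pi,60);return np.c_[x+rr*np.cos(a),y+rr*np.sin(a),0*a+z]
x,y=466.5,194
o=im.copy()
for z,rr in((8,50),(22,26),(51,16),(54,12)):
    cv2.polylines(o,[np.round(proj(c,circ(x,y,z,rr))).astype(int)],True,(255,0,0),1)
cv2.imwrite("pics/sp.png",cv2.resize(o[200:350,60:220],None,fx=3.5,fy=3.5)[:,:,::-1])
go((555,25,-4),R_of((0,-1,0),(0,0,-1)))
E
python3 sp.py
```

```text
0.37 (352, 0, 75, 65) ((682.3731079101562, -32.34005355834961), (59.67131423950195, 63.653602600097656), 77.09504699707031)
turn [0.0001, 0.0001, -0.0005] shift [0.0833, -0.0111, 0.8481] rows>= 3.4089743320446106 0.008562527632584742
```

View pics/sp.png

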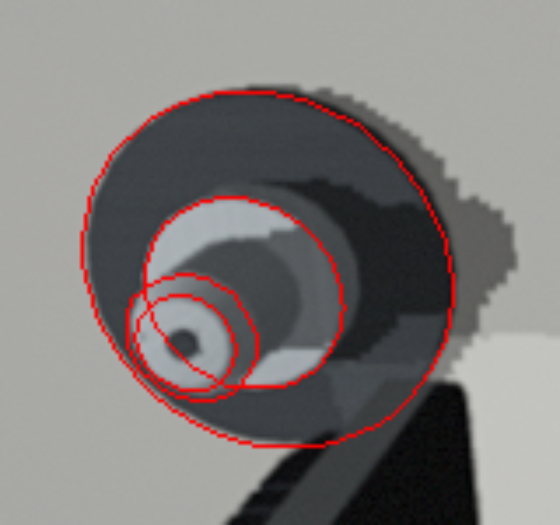

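The model outlines at (466.5, 194) fit the stand closely. Going down on the roll.

Emit:
carry_out([
  [0,0,0,0.083,-0.011,0,-1],
  [0,0,0,0.083,-0.011,0.2,-1],
  [0,0,0,0.083,-0.011,0.4,-1],
  [0,0,0,0.083,-0.011,0.6,-1],
  [0,0,0,0.083,-0.011,0.7,-1],
  [0,0,0,0.083,-0.011,0.78,-1],
  [0,0,0,0.083,-0.011,0.835,-1],
  [0,0,0,0.083,-0.011,0.835,-1],
])

```text
clock: 4.1
eef_pos: [554.8, 25.8, -1.3]
tcp_rot: [3.141, 0.001, -0.001]
contact_force: [1.3, -0.1, 0.1]
opening: 1.002
grasp_force: 0.0
```

```bash
python3 - <<'E'
from h import *
s=r.sense();print(s["eef_pos"],s["contact_force"]);go((555,25,-4),R_of((0,-1,0),(0,0,-1)))
E
```

```text
[554.83749006  25.75135479  -1.33262297] [ 1.30992389 -0.11265494  0.09050967]
turn [0.0, 0.0005, -0.0003] shift [0.0007, 0.003, 0.0107] rows>= 0.04441504241331169 0.008936548709152217
```

Emit:
carry_out([
  [0,0,0,0,0.003,0.005,1],
  [0,0,0,0,0.003,0.005,1],
  [0,0,0,0,0.003,0.005,1],
  [0,0,0,0,0.003,0.005,1],
  [0,0,0,0,0.003,0.005,1],
], force=40)

```text
clock: 4.72
eef_pos: [555.5, 25.5, -1.9]
tcp_rot: [-3.142, -0.0, -0.0]
contact_force: [1.0, 0.2, 0.7]
opening: 0.004
grasp_force: 0.0
```

```bash
python3 w.py w2.png
```

```text
[555.51636515  25.54133551  -1.93307243] [-3.14157507e+00 -1.36636681e-04 -1.92440971e-04]
(230, 217, 182, 145) [([546.9, 25.1], [75.7, 83.2]), ([555.7, 25.1], [66.9, 73.5])]
```

View pics/w2.png

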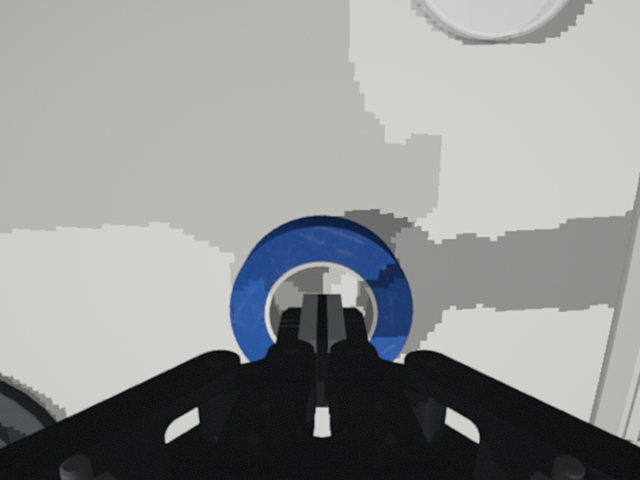

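The fingers closed over the top of the roll and into its hole. The roll has not moved and is at (555.7, 25.1). I'll lift, open part way, and feel for the bench.

Emit:
carry_out([
  [0,0,0,0,0,-0.1,1],
  [0,0,0,0,0,-0.2,1],
  [0,0,0,0,0,-0.2,-0.8],
  [0,0,0,0,0,-0.2,-0.8],
  [0,0,0,0,0,-0.2,-0.8],
  [0,0,0,0,0,-0.2,-0.8],
  [0,0,0,0,0,-0.1,-0.8],
  [0,0,0,0,0,-0.02,-0.8],
])

```text
clock: 5.78
eef_pos: [555.3, 25.5, 2.0]
tcp_rot: [3.142, 0.0, -0.0]
contact_force: [0.1, 0.4, -1.0]
opening: 0.903
grasp_force: 0.0
```

Emit:
carry_out([
  [0,0,0,0,0,0.01,-0.8],
  [0,0,0,0,0,0.02,-0.8],
  [0,0,0,0,0,0.02,-0.8],
])

```text
clock: 6.15
eef_pos: [555.9, 25.5, -1.5]
tcp_rot: [-3.142, -0.001, -0.0]
contact_force: [0.4, -0.5, 0.2]
opening: 0.899
grasp_force: 0.0
```

Emit:
carry_out([
  [0,0,0,0,0,0.01,-0.8],
  [0,0,0,0,0,0.016,-0.8],
  [0,0,0,0,0,0.016,-0.8],
])

```text
clock: 6.52
eef_pos: [555.4, 25.5, -6.0]
tcp_rot: [-3.142, -0.0, -0.0]
contact_force: [0.2, -0.7, 0.0]
opening: 0.898
grasp_force: 0.0
```

Emit:
carry_out([
  [0,0,0,0,0,0.006,-0.8],
  [0,0,0,0,0,0.012,-0.8],
  [0,0,0,0,0,0.012,-0.8],
])

```text
clock: 6.9
eef_pos: [555.3, 25.5, -9.2]
tcp_rot: [3.142, 0.0, -0.0]
contact_force: [-0.0, 0.1, 0.5]
opening: 0.899
grasp_force: 0.0
```

Emit:
carry_out([
  [0,0,0,0,0,0.006,-0.8],
  [0,0,0,0,0,0.012,-0.8],
  [0,0,0,0,0,0.012,-0.8],
])

```text
clock: 7.28
eef_pos: [555.3, 25.5, -12.2]
tcp_rot: [-3.142, 0.0, -0.0]
contact_force: [0.1, 0.2, -0.4]
opening: 0.899
grasp_force: 0.0
```

```bash
python3 - <<'E'
from h import *
import os
c=cal("wrist");im=r.grab_frame("wrist");cv2.imwrite("pics/w3.png",im[:,:,::-1]);print(r.sense()["eef_pos"],r.sense()["contact_force"])
E
```

```text
[555.37315821  25.49737738 -12.10336688] [-0.43363607  0.03765655 -0.33721023]
```

View pics/w3.png

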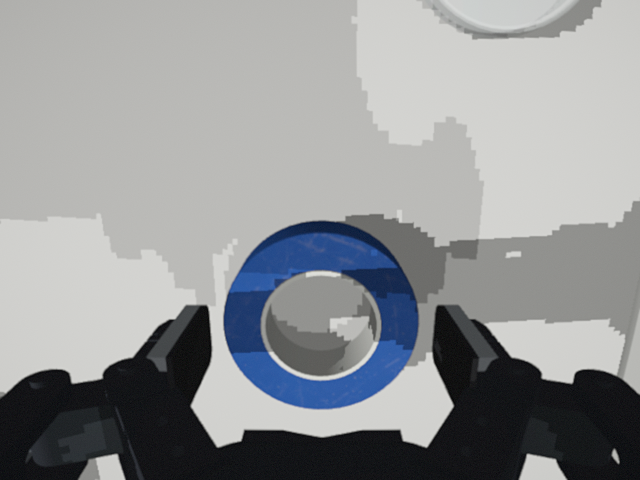

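The fingers now stand on either side of the roll, with the left pad edge at (210,310), the right one at (437,310), and the roll centred at (321,325).

```bash
python3 - <<'E'
from h import *
c=cal("wrist")
for z in(0,5,10,15,19):
    print(z,proj(c,[[566.4,25.5-38,z],[544.4,25.5-38,z],[566.4,25.5+38,z],[544.4,25.5+38,z]]).round().tolist())
E
```

```text
0 [[418.0, 278.0], [415.0, 330.0], [221.0, 278.0], [224.0, 330.0]]
5 [[421.0, 283.0], [417.0, 336.0], [217.0, 283.0], [222.0, 336.0]]
10 [[424.0, 288.0], [420.0, 342.0], [214.0, 288.0], [219.0, 342.0]]
15 [[428.0, 293.0], [423.0, 349.0], [211.0, 293.0], [215.0, 349.0]]
19 [[430.0, 297.0], [426.0, 354.0], [208.0, 297.0], [213.0, 354.0]]
```

```bash
python3 - <<'E'
from h import *
K,d,P=cal("wrist");P=P.copy();
def f(tz,pts):
    Q=P.copy();Q[2,3]+=tz-r.sense()["eef_pos"][2];return proj((K,d,Q),pts).round().tolist()
s=r.sense()["eef_pos"];print(r.pinch_z,s)
print("shut TCP -1.9", [(z,f(-1.9,[[566.4,25.5,z],[555.4,25.5,z]])) for z in(-2,5,10,19,30)])
print("open TCP208 (rel z)", [(z,f(207.9,[[566.4,25.5-42.5,208+z],[544.4,25.5-42.5,208+z]])) for z in(0,13,20,32,40)])
E
```

```text
18.700000000000003 [555.37315821  25.49737738 -12.10336688]
shut TCP -1.9 [(-2, [[320.0, 268.0], [320.0, 293.0]]), (5, [[319.0, 274.0], [319.0, 300.0]]), (10, [[319.0, 278.0], [319.0, 305.0]]), (19, [[319.0, 287.0], [319.0, 314.0]]), (30, [[319.0, 299.0], [319.0, 328.0]])]
open TCP208 (rel z) [(0, [[423.0, 268.0], [419.0, 317.0]]), (13, [[431.0, 279.0], [426.0, 331.0]]), (20, [[435.0, 286.0], [431.0, 340.0]]), (32, [[444.0, 298.0], [439.0, 356.0]]), (40, [[451.0, 308.0], [445.0, 368.0]])]
```

Emit:
carry_out([
  [0,0,0,0,0,0.012,-0.8],
  [0,0,0,0,0,0.024,-0.8],
  [0,0,0,0,0,0.036,-0.8],
  [0,0,0,0,0,0.036,-0.8],
])

```text
clock: 7.82
eef_pos: [555.2, 25.5, -21.4]
tcp_rot: [3.142, 0.001, -0.0]
contact_force: [-0.4, 0.9, 0.1]
opening: 0.899
grasp_force: 0.0
```

Emit:
carry_out([
  [0,0,0,0,0,0.01,-0.8],
  [0,0,0,0,0,0.02,-0.8],
  [0,0,0,0,0,0.03,-0.8],
  [0,0,0,0,0,0.03,-0.8],
])

```text
clock: 8.32
eef_pos: [555.3, 25.5, -28.8]
tcp_rot: [3.142, 0.0, -0.0]
contact_force: [-0.1, -0.1, 0.1]
opening: 0.904
grasp_force: 0.0
```

Emit:
carry_out([
  [0,0,0,0,0,0.008,-0.8],
  [0,0,0,0,0,0.016,-0.8],
  [0,0,0,0,0,0.016,-0.8],
  [0,0,0,0,0,0.016,-0.8],
])

```text
clock: 8.82
eef_pos: [555.5, 25.5, -32.5]
tcp_rot: [3.142, -0.0, -0.0]
contact_force: [0.4, -0.0, -0.5]
opening: 0.892
grasp_force: 0.0
```

Emit:
carry_out([
  [0,0,0,0,0,0,1],
  [0,0,0,0,0,0,1],
  [0,0,0,0,0,0,1],
  [0,0,0,0,0,0,1],
], force=40)

```text
clock: 9.32
eef_pos: [557.0, 25.6, -30.2]
tcp_rot: [-3.141, -0.003, -0.0]
contact_force: [-3.9, 0.2, 24.6]
opening: 0.786
grasp_force: 54.1
```

Emit:
carry_out([
  [0,0,0,0,0,-0.02,1],
  [0,0,0,0,0,-0.1,1],
  [0,0,0,0,0,-0.25,1],
  [0,0,0,0,0,-0.4,1],
  [0,0,0,0,0,-0.4,1],
  [0,0,0,0,0,-0.4,1],
])

```text
clock: 10.07
eef_pos: [554.9, 25.5, 66.9]
tcp_rot: [3.142, 0.001, -0.0]
contact_force: [-0.7, -0.6, -0.5]
opening: 0.791
grasp_force: 45.2
```

```bash
python3 w.py w4.png; python3 - <<'E'
from h import *
s=r.sense();print(s["opening"],s["grasp_force"],s["contact_force"]);go((466.5,194,68),R_of((0,-1,0),(0,0,-1)))
# rim of roll in wrist picture, for a range of roll heights above TCP
c=cal("wrist");im=cv2.imread("pics/w4.png")[:,:,::-1]
b=((im[...,2].astype(int)-im[...,0])>35).astype(np.uint8);b=cv2.morphologyEx(b,cv2.MORPH_OPEN,np.ones((3,3),np.uint8))
t=max(cv2.findContours(b,cv2.RETR_EXTERNAL,cv2.CHAIN_APPROX_NONE)[0],key=len)
# hole: inner contours
cs,h=cv2.findContours(b,cv2.RETR_CCOMP,cv2.CHAIN_APPROX_NONE)
for q,hh in zip(cs,h[0]):
    if hh[3]>=0 and len(q)>100:
        for k in(45,48,51):
            P=np.array([onz(c,p,s["eef_pos"][2]+k) for p in q[:,0].astype(float)])[:,:2].astype(np.float32)
            e=cv2.fitEllipse(cv2.convexHull(P));print("hole top",k,np.round(e[0]-s["eef_pos"][:2],1),np.round(e[1],1))
E
```

```text
[554.48208777  25.45354989  66.40346428] [ 3.14151441e+00  1.84001169e-03 -2.22490364e-04]
(213, 237, 218, 201) [([488.6, 25.4], [134.9, 145.6]), ([499.5, 25.3], [123.9, 133.6])]
0.7837407916660112 45.18780062935548 [-1.06289242 -0.50851868 -0.79898293]
turn [0.0, 0.0006, -0.0001] shift [-0.3521, -0.6741, -0.0058] rows>= 3.0421593399577387 0.009933355935209937
hole top 45 [-3.3 -0.8] [44.4 44.6]
hole top 48 [-1.6 -0.8] [43.3 43.5]
hole top 51 [ 0.2 -0.9] [42.2 42.4]
```

View pics/w4.png

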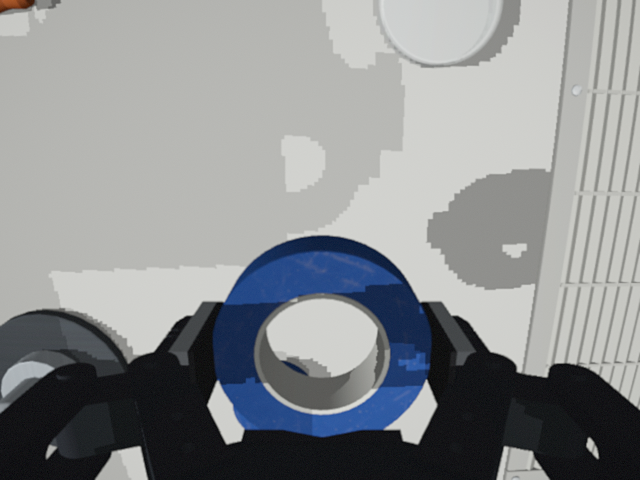

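The roll is held level, its hole at (322,352).

Emit:
carry_out([
  [0,0,0,-0.1,-0.2,0,1],
  [0,0,0,-0.2,-0.4,0,1],
  [0,0,0,-0.3,-0.6,0,1],
  [0,0,0,-0.351,-0.676,0,1],
  [0,0,0,-0.351,-0.676,0,1],
  [0,0,0,-0.351,-0.676,0,1],
])

```text
clock: 10.88
eef_pos: [467.7, 193.9, 66.8]
tcp_rot: [3.141, 0.001, -0.0]
contact_force: [-0.7, -0.6, -0.5]
opening: 0.793
grasp_force: 45.3
```

```bash
python3 - <<'E'
from h import *
s=r.sense();print(s["opening"],s["grasp_force"],s["eef_pos"])
c=cal("wrist");im=r.grab_frame("wrist")
def circ(x,y,z,rr): 
    a=np.linspace(0,2*np.pi,60);return np.c_[x+rr*np.cos(a),y+rr*np.sin(a),0*a+z]
o=im.copy()
for z,rr in((54,12),(51,16)):
    cv2.polylines(o,[np.round(proj(c,circ(466.5,194.3,z,rr))).astype(int)],True,(255,0,0),1)
for k,rr in((50,21.2),):
    cv2.polylines(o,[np.round(proj(c,circ(s["eef_pos"][0]-.2,s["eef_pos"][1]-.6,s["eef_pos"][2]+k,rr))).astype(int)],True,(0,255,0),1)
cv2.imwrite("pics/w5.png",cv2.resize(o[220:460,200:450],None,fx=2.4,fy=2.4)[:,:,::-1])
go((466.7,194.8,-9),R_of((0,-1,0),(0,0,-1)))
E
```

```text
0.7933664469804421 45.301134322799044 [467.66398726 193.92093924  66.76173269]
turn [0.0002, 0.0002, -0.0003] shift [-0.0047, -0.0045, 0.3037] rows>= 1.21520465238796 0.006484646531037547
```

View pics/w5.png

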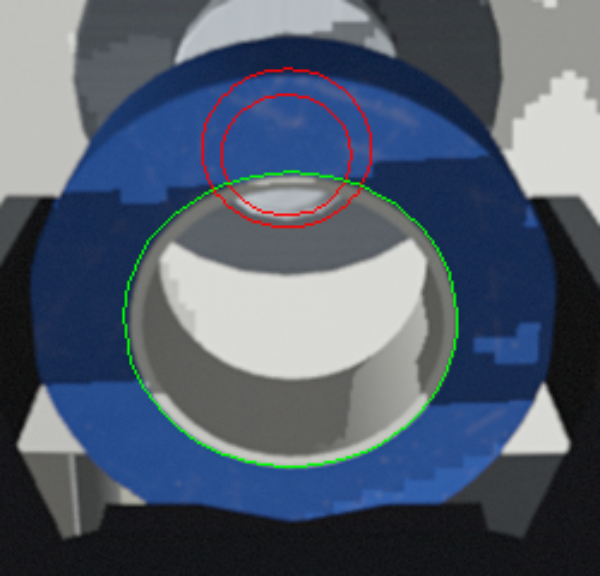

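The visible edge of the spindle's top lines up with the red model. Lowering.

Emit:
carry_out([
  [0,0,0,-0.004,-0.003,0.08,1],
  [0,0,0,-0.004,-0.003,0.15,1],
  [0,0,0,-0.004,-0.003,0.18,1],
  [0,0,0,-0.004,-0.003,0.2,1],
  [0,0,0,-0.004,-0.003,0.215,1],
  [0,0,0,-0.004,-0.003,0.23,1],
  [0,0,0,-0.004,-0.003,0.23,1],
])

```text
clock: 11.8
eef_pos: [466.7, 195.3, 10.0]
tcp_rot: [3.142, 0.0, -0.0]
contact_force: [-0.1, 0.4, -0.4]
opening: 0.789
grasp_force: 45.3
```

On the spindle with no contact. Lowering to the seat.

Emit:
carry_out([
  [0,0,0,0,0.001,0.02,1],
  [0,0,0,0,0.001,0.04,1],
  [0,0,0,0,0.001,0.055,1],
  [0,0,0,0,0.001,0.065,1],
  [0,0,0,0,0.001,0.065,1],
])

```text
clock: 12.42
eef_pos: [466.6, 195.0, -6.5]
tcp_rot: [3.141, 0.0, -0.0]
contact_force: [-0.4, 0.6, -0.6]
opening: 0.791
grasp_force: 45.3
```

Emit:
carry_out([
  [0,0,0,0,0,0.006,1],
  [0,0,0,0,0,0.012,1],
  [0,0,0,0,0,0.012,1],
])

```text
clock: 12.8
eef_pos: [466.9, 195.1, -8.5]
tcp_rot: [-3.141, -0.0, -0.0]
contact_force: [-2.9, -0.7, 10.8]
opening: 0.795
grasp_force: 46.5
```

Seated at the expected height, pressing with 11 N. Letting go.

Emit:
carry_out([
  [0,0,0,0,0,0,-1],
  [0,0,0,0,0,0,-1],
  [0,0,0,0,0,0,-1],
  [0,0,0,0,0,0,-1],
  [0,0,0,0,0,0,-1],
])

```text
clock: 13.42
eef_pos: [466.7, 195.0, -9.3]
tcp_rot: [3.142, 0.0, -0.0]
contact_force: [-0.1, -0.2, -0.0]
opening: 0.997
grasp_force: 0.0
```

Emit:
carry_out([
  [0,0,0,0,0,-0.1,-1],
  [0,0,0,0,0,-0.3,-1],
  [0,0,0,0,0,-0.55,-1],
  [0,0,0,0,0,-0.8,-1],
  [0,0,0,0,0,-0.8,-1],
])

```text
clock: 14.05
eef_pos: [469.8, 196.3, 195.8]
tcp_rot: [-3.138, -0.009, -0.0]
contact_force: [-0.5, 0.0, -0.5]
opening: 0.998
grasp_force: 0.0
```

```bash
python3 - <<'E'
from h import *
s=r.sense();print(s["eef_pos"])
c=cal("wrist");im=r.grab_frame("wrist")
b=((im[...,2].astype(int)-im[...,0])>35).astype(np.uint8);b=cv2.morphologyEx(b,cv2.MORPH_OPEN,np.ones((3,3),np.uint8))
for t in cv2.findContours(b,cv2.RETR_EXTERNAL,cv2.CHAIN_APPROX_NONE)[0]:
    if len(t)<60: continue
    for z in(19,41,60):
        P=np.array([onz(c,p,z) for p in t[:,0].astype(float)])[:,:2].astype(np.float32)
        e=cv2.fitEllipse(cv2.convexHull(P));print(cv2.boundingRect(t),z,np.round(e[0],1),np.round(e[1],1))
u=np.array([437.4-499,-307.7+293.2,122.5-51]);u/=np.linalg.norm(u);h=u[:2]/np.linalg.norm(u[:2])
print("u",u,"tilt",np.degrees(np.arccos(u[2])))
E
```

```text
[469.76458298 196.25176964 195.83962117]
(457, 195, 62, 58) 19 [460.8  58.2] [48.6 53.1]
(457, 195, 62, 58) 41 [465.6  67. ] [45.5 49.7]
(457, 195, 62, 58) 60 [469.8  74.5] [42.8 46.7]
(280, 178, 89, 88) 19 [461.3 194.4] [73.6 74.8]
(280, 178, 89, 88) 41 [466.1 194.4] [68.9 70. ]
(280, 178, 89, 88) 60 [470.2 194.4] [64.8 65.9]
u [-0.64513901 -0.15185902  0.74882207] tilt 41.51155534818552
```

The roll's top ring measures 69 mm across at z = 41, centred at (466,194), so it is home. Going over to the marker.

Emit:
carry_out([
  [0,0,0,-0.06,0.25,-0.1,-1],
  [0,0,0,-0.08,0.5,-0.1,-1],
  [0,0,0,-0.08,0.75,-0.1,-1],
  [0,0,0,-0.08,1,-0.1,-1],
  [0,0,0,-0.08,1,-0.1,-1],
])

```text
clock: 14.72
eef_pos: [445.4, -58.3, 214.3]
tcp_rot: [3.141, 0.003, -0.005]
contact_force: [-0.4, 1.4, -0.3]
opening: 0.998
grasp_force: 0.0
```

Emit:
carry_out([
  [0,0,-0.0735,-0.08,0.25,0,-1],
  [0,0,-0.0735,-0.08,0.5,0,-1],
  [0,0,-0.0735,-0.08,0.75,0,-1],
  [0,0,-0.0735,-0.08,1,0,-1],
  [0,0,-0.0735,-0.08,1,0,-1],
  [0,0,-0.0735,-0.08,1,0,-1],
])

```text
clock: 15.48
eef_pos: [426.2, -304.3, 214.4]
tcp_rot: [-3.139, 0.001, 0.23]
contact_force: [-0.5, 0.4, -0.8]
opening: 0.995
grasp_force: 0.0
```

```bash
cat > mk.py <<'E'
from h import *
s=r.sense();print(s["eef_pos"],s["tcp_rot"])
c=cal("wrist");im=r.grab_frame("wrist");cv2.imwrite("pics/w6.png",im[:,:,::-1])
R=[]
for l in("marker","marker_stand","well_mouth"):
  for q in r.silhouettes("wrist",l)[:2]:
    ys,xs=np.nonzero(q["region"]);X=np.c_[xs,ys].astype(float);vx=np.linalg.svd(X-X.mean(0),full_matrices=False)[2][0]
    t=(X-X.mean(0))@vx;n=(X-X.mean(0))@[-vx[1],vx[0]]
    print(l,round(q["score"],2),len(X),X.mean(0).round(1),(X.mean(0)+vx*t.min()).round(1),(X.mean(0)+vx*t.max()).round(1),"w",round(np.ptp(n)))
tail=np.array([437.4,-307.7,122.5]);u=np.array([-.645,-.152,.749])
print("pred tail, -75",proj(c,[tail,tail-75*u]).round(1))
E
python3 mk.py
```

```text
[ 426.19222576 -304.30434391  214.39746347] [-3.13924508e+00  1.41723648e-03  2.29618956e-01]
marker 0.61 2165 [329.  168.8] [330.7 112.8] [327.3 224. ] w 22
marker_stand 0.86 9568 [329.9 115.1] [334.3  53.5] [324.8 187.8] w 85
well_mouth 0.68 9905 [330.  115.8] [334.2  52.7] [325.1 188.7] w 86
pred tail, -75 [[330.3 220.9]
 [329.2 136.3]]
```

View pics/w6.png

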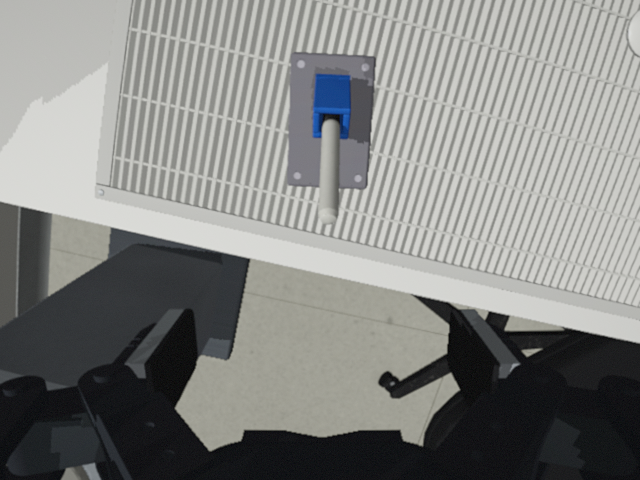

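The marker runs from its tail at (328,222) to the well's mouth at (331,118), as predicted.

```bash
python3 - <<'E'
from h import *
c,cs,cw=cal("top"),cal("side"),cal("wrist")
t=tri([ray(c,(490,314)),ray(cs,(260.2,288.6)),ray(cw,(328,221))]);m=tri([ray(c,(468,281.4)),ray(cs,(296,317.5)),ray(cw,(330.5,122))])
print(t.round(1),m.round(1));u=(t-m)/np.linalg.norm(t-m);print(u.round(3),np.degrees(np.arccos(u[2])),np.linalg.norm(t-m))
g=t-29*u;print("grip",g.round(1))
yv=np.cross(u,[0,0,1]);yv*=-np.sign(yv[1]);print(yv,"yaw err")
R=R_of(yv,(0,0,-1))
for up in(60,0):go(g+[0,0,-38+up],R)
E
```

```text
[ 437.8 -306.6  122.4] [ 498.1 -293.7   51.2]
[-0.64  -0.138  0.756] 40.9189673276186 94.19042741236754
grip [ 456.4 -302.6  100.5]
[ 0.13786359 -0.64031776 -0.        ] yaw err
turn [-0.0003, 0.0001, 0.0065] shift [0.1162, 0.0251, 0.3718] rows>= 1.5614584248605117 0.10882624044079692
turn [-0.0003, 0.0001, 0.0065] shift [0.1162, 0.0253, 0.6118] rows>= 2.4931696789266167 0.10882624044079692
```

Emit:
carry_out([
  [0,0,0.006,0.116,0.025,0.15,-1],
  [0,0,0.006,0.116,0.025,0.35,-1],
  [0,0,0.006,0.116,0.025,0.5,-1],
  [0,0,0.006,0.116,0.025,0.61,-1],
  [0,0,0.006,0.116,0.025,0.61,-1],
])

```text
clock: 16.3
eef_pos: [455.2, -302.4, 61.7]
tcp_rot: [-3.139, 0.003, 0.213]
contact_force: [-0.3, 1.1, -0.1]
opening: 1.003
grasp_force: 0.0
```

Emit:
carry_out([
  [0,0,0,0,0,0,1],
  [0,0,0,0,0,0,1],
  [0,0,0,0,0,0,1],
  [0,0,0,0,0,0,1],
  [0,0,0,0,0,0,1],
  [0,0,0,0,0,0,1],
], force=40)

```text
clock: 17.05
eef_pos: [456.4, -304.7, 63.5]
tcp_rot: [3.141, -0.0, 0.212]
contact_force: [-2.1, -1.0, 5.0]
opening: 0.139
grasp_force: 39.0
```

Gripped. Drawing it out along its axis.

Emit:
carry_out([
  [0,0,0,-0.025,0,-0.03,1],
  [0,0,0,-0.055,0,-0.065,1],
  [0,0,0,-0.09,0,-0.105,1],
  [0,0,0,-0.13,0,-0.15,1],
  [0,0,0,-0.17,0,-0.2,1],
  [0,0,0,-0.21,0,-0.245,1],
  [0,0,0,-0.22,0,-0.5,1],
  [0,0,0,-0.22,0,-0.65,1],
])

```text
clock: 18.05
eef_pos: [402.2, -316.5, 228.6]
tcp_rot: [3.14, -0.001, 0.211]
contact_force: [0.4, -0.7, -0.0]
opening: 0.137
grasp_force: 39.1
```

```bash
cat > mm.py <<'E'
from h import *
s=r.sense();print(s["eef_pos"],s["tcp_rot"],s["opening"],s["grasp_force"])
cs={}
L={}
for n in("top","side","wrist"):
    c=cal(n);im=r.grab_frame(n);cv2.imwrite(f"pics/m_{n}_{s['clock']:.1f}.png",im[:,:,::-1])
    q=r.silhouettes(n,"marker")
    if not q: print(n,"none");continue
    ys,xs=np.nonzero(q[0]["region"]);X=np.c_[xs,ys].astype(float);vx=np.linalg.svd(X-X.mean(0),full_matrices=False)[2][0]
    t=(X-X.mean(0))@vx;print(n,round(q[0]["score"],2),len(X),(X.mean(0)+vx*t.min()).round(),(X.mean(0)+vx*t.max()).round())
    for q in q[1:]: print("  alt",q["score"],q["position"])
E
python3 mm.py
```

```text
[ 402.21089873 -316.47915842  228.60046617] [ 3.14011453e+00 -1.10584234e-03  2.11369557e-01] 0.13747298377479397 39.050670862197876
top 0.75 367 [497. 293.] [523. 327.]
side 0.65 486 [218. 195.] [278. 247.]
wrist 0.67 10141 [321. 123.] [322. 427.]
```

```bash
python3 - <<'E'
from h import *
s=r.sense();R0=rot(s["tcp_rot"]);p=s["eef_pos"]
ut=np.array([-.655,0,-.756]);ct=np.array([0,0,-38])-35*ut
for n in("top","side","wrist"):
    print(n,proj(cal(n),[p+R0.apply(ct+65*ut),p+R0.apply(ct-65*ut)]).round().tolist())
R=Ro.from_euler("z",.21)*Ro.from_euler("x",np.pi)*Ro.from_rotvec([0,np.radians(49),0])
print("u final",R.apply(ut).round(3),"toolz",R.apply([0,0,1]).round(2))
tgt=np.array([466.3,194.4,185])-R.apply(ct);print(tgt.round(1));go(tgt,R)
E
```

```text
top [[536.0, 349.0], [497.0, 295.0]]
side [[216.0, 196.0], [275.0, 249.0]]
wrist [[319.0, 432.0], [320.0, 130.0]]
u final [-0.978 -0.209  0.002] toolz [ 0.74  0.16 -0.66]
[460.1 193.1 160.1]
turn [-0.0007, 0.2726, 0.0003] shift [0.6564, -1.9394, 0.2604] rows>= 8.255896691621578 4.5858445309808635
```

The projected marker agrees with the detections, so it is gripped as planned. Tilting it level while carrying it over.

Emit:
carry_out([
  [0,0.05,0,0.03,-0.1,0,1],
  [0,0.1,0,0.1,-0.25,0,1],
  [0,0.15,0,0.16,-0.45,0,1],
  [0,0.2,0,0.2,-0.65,0,1],
  [0,0.24,0,0.25,-0.8,0,1],
  [0,0.272,0,0.3,-0.95,0,1],
  [0,0.272,0,0.3,-0.95,0,1],
  [0,0.272,0,0.3,-0.95,0,1],
])

```text
clock: 19.35
eef_pos: [425.8, -68.4, 225.3]
tcp_rot: [-3.141, -0.852, 0.212]
contact_force: [0.8, -0.2, -0.1]
opening: 0.139
grasp_force: 39.1
```

```bash
python3 - <<'E'
from h import *
s=r.sense();print(s["eef_pos"],s["tcp_rot"],s["opening"],s["grasp_force"])
R=Ro.from_euler("z",.21)*Ro.from_euler("x",np.pi)*Ro.from_rotvec([0,np.radians(49),0])
go([460.1,193.1,160.1],R)
E
```

```text
[425.84623961 -68.38039981 225.28562477] [-3.14141373 -0.85241195  0.21220265] 0.13897661216835527 39.11965191364288
turn [-0.0006, 0.0009, 0.0005] shift [0.0368, -0.9935, 0.4385] rows>= 4.346422463021053 0.019538869881078495
```

Emit:
carry_out([
  [0,0,0,0.01,-0.2,0.08,1],
  [0,0,0,0.02,-0.42,0.17,1],
  [0,0,0,0.03,-0.64,0.28,1],
  [0,0,0,0.035,-0.85,0.37,1],
  [0,0,0,0.037,-0.993,0.438,1],
  [0,0,0,0.037,-0.993,0.438,1],
  [0,0,0,0.037,-0.993,0.438,1],
  [0,0,0,0.037,-0.993,0.438,1],
])

```text
clock: 20.35
eef_pos: [478.8, 120.0, 203.5]
tcp_rot: [-3.133, -0.899, 0.205]
contact_force: [0.3, 0.0, 0.8]
opening: 0.139
grasp_force: 39.2
```

```bash
python3 mm.py; python3 - <<'E'
from h import *
s=r.sense();R0=rot(s["tcp_rot"]);p=s["eef_pos"]
ut=np.array([-.655,0,-.756]);ct=np.array([0,0,-38])-35*ut
print("centre",(p+R0.apply(ct)).round(1),R0.apply(ut).round(3),np.round(s["qvel"],3))
for n in("top","side","wrist"):
    print(n,proj(cal(n),[p+R0.apply(ct+65*ut),p+R0.apply(ct-65*ut)]).round().tolist())
c=cal("top");im=r.grab_frame("top");b=r.grab_frame("side")
cv2.imwrite("pics/end.png",np.hstack([cv2.resize(im[235:345,150:290],(420,330)),cv2.resize(b[170:280,190:310],(360,330))])[:,:,::-1])
E
```

```text
[478.80378524 120.01070411 203.54575727] [-3.13318437 -0.89947416  0.20458672] 0.13869535119665605 39.16475057601929
top 0.73 2104 [457. 257.] [471. 314.]
  alt 0.6 [284.5, 229.3]
side 0.47 224 [285. 159.] [234. 167.]
wrist 0.97 10035 [321. 124.] [322. 427.]
centre [482.5 120.  228.1] [-0.977 -0.21  -0.042] [-0.009 -0.007  0.006  0.023  0.001 -0.016]
top [[238.0, 329.0], [219.0, 246.0]]
side [[232.0, 166.0], [284.0, 159.0]]
wrist [[319.0, 430.0], [320.0, 129.0]]
```

View pics/end.png

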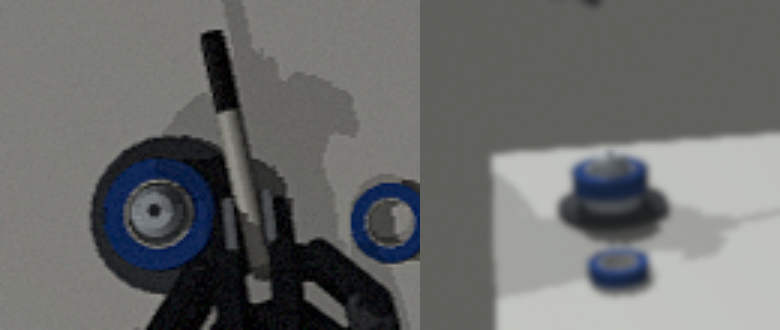

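The top view shows the marker level and held, with its cap at about (223,246), and the roll home at (202,305). The arm stopped short of the target, so I'm checking the joints.

```bash
python3 - <<'E'
from h import *
s=r.sense();q=s["qpos"];print(np.round(q,3),"sum235",q[1]+q[2]+q[4],s["eef_pos"])
E
```

```text
[ 0.276 -0.081  2.575  3.335  0.254 -1.714] sum235 2.747390900115678 [477.20082516 118.49253322 202.97147059]
```

Joint 3 is near its limit because the wrist is too close to the base. There is no upper height limit, so I'll hold the marker higher.

```bash
python3 - <<'E'
from h import *
R=Ro.from_euler("z",.21)*Ro.from_euler("x",np.pi)*Ro.from_rotvec([0,np.radians(48),0])
ct=np.array([0,0,-38])-35*np.array([-.655,0,-.756])
for z in(250,290): go(np.array([476,198,z])-R.apply(ct),R)
E
```

```text
turn [-0.0012, -0.0194, -0.0009] shift [0.0903, -0.3124, -0.0273] rows>= 1.3053750535122717 0.3270545085601088
turn [-0.0012, -0.0194, -0.0009] shift [0.2155, -0.3132, -0.127] rows>= 1.6030274646120575 0.3270545085601088
```

Emit:
carry_out([
  [0,-0.01,0,0.08,-0.02,-0.07,1],
  [0,-0.02,0,0.15,-0.05,-0.12,1],
  [0,-0.02,0,0.2,-0.15,-0.125,1],
  [0,-0.02,0,0.21,-0.25,-0.125,1],
  [0,-0.02,0,0.215,-0.31,-0.125,1],
  [0,-0.02,0,0.215,-0.31,-0.125,1],
  [0,-0.02,0,0.215,-0.31,-0.125,1],
  [0,-0.02,0,0.215,-0.31,-0.125,1],
])

```text
clock: 21.75
eef_pos: [480.1, 187.7, 234.4]
tcp_rot: [-3.111, -0.874, 0.203]
contact_force: [-0.6, 0.3, -0.6]
opening: 0.132
grasp_force: 39.3
```

```bash
cat > fin.py <<'E'
from h import *
s=r.sense();R0=rot(s["tcp_rot"]);p=s["eef_pos"]
ut=np.array([-.655,0,-.756]);ct=np.array([0,0,-38])-35*ut
print("centre",(p+R0.apply(ct)).round(1),R0.apply(ut).round(3),np.round(s["qvel"],3),np.round(s["qpos"],2),s["grasp_force"])
for n in("top","side","wrist"):
    im=r.grab_frame(n);q=r.silhouettes(n,"marker")
    for x in q[:2]:
        ys,xs=np.nonzero(x["region"]);X=np.c_[xs,ys].astype(float);vx=np.linalg.svd(X-X.mean(0),full_matrices=False)[2][0];t=(X-X.mean(0))@vx
        print("  seen",n,round(x["score"],2),(X.mean(0)+vx*t.min()).round(),(X.mean(0)+vx*t.max()).round())
    print(n,"pred",proj(cal(n),[p+R0.apply(ct+65*ut),p+R0.apply(ct-65*ut)]).round().tolist())
R=Ro.from_euler("z",.21)*Ro.from_euler("x",np.pi)*Ro.from_rotvec([0,np.radians(48),0])
go(np.array([470,196,280])-R.apply(ct),R)
E
python3 fin.py
```

```text
centre [485.9 188.6 259.4] [-0.975 -0.224 -0.017] [ 0.     0.003 -0.003  0.002  0.003  0.   ] [ 0.52 -0.13  2.47  4.44  0.22 -2.65] 39.296690225601196
  seen top 0.88 [171. 241.] [188. 325.]
top pred [[188.0, 327.0], [170.0, 242.0]]
  seen side 0.59 [282. 142.] [232. 147.]
side pred [[231.0, 146.0], [281.0, 141.0]]
  seen wrist 0.91 [321. 123.] [322. 427.]
  seen wrist 0.42 [337. 223.] [442. 238.]
wrist pred [[321.0, 430.0], [322.0, 129.0]]
turn [-0.0082, -0.0115, -0.0011] shift [0.0249, -0.0403, -0.0983] rows>= 0.4363562754026901 0.2374481315172531
```

The marker is level, still and 20 mm from the axis, but joint 4 sits at its limit. I'll turn the tool a little towards the arm's plane to ease it.

```bash
python3 - <<'E'
from h import *
print(r.sense()["qpos"][3])
ct=np.array([0,0,-38])-35*np.array([-.655,0,-.756])
R=Ro.from_euler("z",.37)*Ro.from_euler("x",np.pi)*Ro.from_rotvec([0,np.radians(49.),0])
go(np.array([483,191,262])-R.apply(ct),R)
E
```

```text
4.436663658763848
turn [0.0306, -0.0064, -0.0342] shift [0.0008, -0.0036, -0.0153] rows>= 0.06292851142428728 0.7798094145177706
```

Emit:
carry_out([
  [0.01,-0.002,-0.011,0,-0.001,-0.005,1],
  [0.02,-0.004,-0.022,0,-0.002,-0.01,1],
  [0.03,-0.006,-0.034,0,-0.004,-0.015,1],
  [0.03,-0.006,-0.034,0,-0.004,-0.015,1],
  [0.03,-0.006,-0.034,0,-0.004,-0.015,1],
  [0.03,-0.006,-0.034,0,-0.004,-0.015,1],
])

```text
clock: 22.8
eef_pos: [476.9, 188.9, 236.8]
tcp_rot: [3.139, -0.856, 0.37]
contact_force: [1.1, -0.7, -0.7]
opening: 0.137
grasp_force: 39.2
```

```bash
python3 fin.py; python3 - <<'E'
from h import *
print(r.sense()["qpos"].tolist() if hasattr(r.sense()["qpos"],"tolist") else r.sense()["qpos"])
E
```

```text
centre [482.8 191.2 261.7] [-0.933 -0.361  0.001] [ 0.007  0.001 -0.002  0.098  0.001 -0.088] [ 0.38 -0.15  2.47  3.46  0.03 -1.88] 39.194446206092834
  seen top 0.91 [163. 244.] [191. 325.]
  seen top 0.61 [318. 179.] [329. 208.]
top pred [[192.0, 327.0], [162.0, 245.0]]
  seen side 0.46 [278. 141.] [232. 147.]
side pred [[231.0, 146.0], [278.0, 140.0]]
  seen wrist 0.6 [321. 122.] [322. 427.]
wrist pred [[320.0, 430.0], [320.0, 129.0]]
turn [-0.0377, -0.0059, 0.0336] shift [0.0274, -0.0397, -0.0802] rows>= 0.37438731397733643 0.8550998147906045
[0.3824070695569808, -0.15264076269183116, 2.4704053293364883, 3.464102237062242, 0.0342568700621659, -1.8845679775664592]
```

Joint 4 is well inside its range now. I'll let it settle and hand in.

Emit:
carry_out([
  [0,0,0,0,0,0,1],
  [0,0,0,0,0,0,1],
  [0,0,0,0,0,0,1],
  [0,0,0,0,0,0,1],
])

```text
clock: 23.6
eef_pos: [476.9, 189.1, 236.9]
tcp_rot: [3.14, -0.856, 0.37]
contact_force: [0.2, -0.3, 0.5]
opening: 0.138
grasp_force: 39.2
```

```bash
python3 - <<'E'
from h import *
s=r.sense();print(s["eef_pos"],np.round(s["qvel"],3),s["grasp_force"]);print(r.sign_off())
E
```

```text
[476.92493294 189.06343363 236.91966261] [-0.002 -0.001  0.001 -0.001  0.    -0.001] 39.1955029964447
the job is handed in; nothing more can be done
None
```

The job is handed in (no verdict returned): the larger roll is home on the spindle and let go, and the marker is held level and still about 26 cm above the bench, its middle about 17 mm from the spindle axis.

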